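# Hang a pipette bracket on its sprung keyhole screw

## Robot

A 6-joint arm with a two-finger parallel gripper is mounted at the origin on the work surface. World frame = base frame: x ahead of the robot, y to its left, z up, the work surface at z = 0. Lengths are in m, angles in rad, forces in N, time in s.
With the tool pointing down it reaches from about 0.325 to 0.85 m from the base axis. Payload 4.4 kg.
Tool frame: the origin (TCP) lies at the very end of the fingers, on their centre line; the grasp point (between the pads) lies r.grasp_offset behind it (r.grasp_offset is the distance from the TCP to the grasp point, in m); z points along the fingers, y is the line along which they close (so a half turn about z gives the same grasp; the last joint's range is limited). The gripper opens to 94 mm and grips with 3 to 60 N. Pads are 16 mm wide; open, the fingers measure 119 mm over their backs; the gripper's body (75 mm by 177 mm) begins 78 mm behind the grasp point.
Start: joints at [1.141, 0.207, 1.542, -0, 1.393, -0.15], TCP at [0.159, 0.553, 0.205] pointing down, gripper open.
Joint ranges: [-2.73, 2.73], [-0.86, 2.22], [0.23, 2.46], [-1.11, 4.25], [0.08, 2.63], [-2.82, 2.82]. Speed limits (rad/s): [2.79, 2.79, 3.14, 3.14, 3.14, 3.14].

## Interface

Orientations are given as a 3x3 rotation matrix whose columns are the frame's x, y, z axes.
In Python, from workcell import r gives the robot as it stands.
- The arm moves only by the shell command python3 -m creep 'ROWS' [FORCE]. ROWS is JSON, a list of rows, each an object of numbers: "rx", "ry", "rz": the turn, a rotation vector about the tool's x, y, z in degrees; "dx", "dy", "dz": the shift along the tool's x, y, z in cm; "claw": the opening in per cent of the stroke, from 0 (shut) to 100 (fully open). In form: [{"rx": .., "ry": .., "rz": .., "dx": .., "dy": .., "dz": .., "claw": ..}, ...]. A call has 1 to 10 rows; each row is the pose to reach, as a shift and turn from the pose commanded when the call began, along the tool's axes at that moment; what a row does not reach only later rows make up. A row lasts 1/8 s, in which the tool goes at most 62.5 mm and 10.7 degrees, less where a joint would pass 70% of its speed; a pose out of reach is approached as far as the arm can. A call with a gripper value outside its range is refused whole. The fingers move at their own pace and stop on an object; FORCE is the grip in N (left out, the last holds). Time passes only in rows, so rows that repeat a pose let the fingers close. It gives the time, the measured TCP pose, the force, the opening and the grip force at its end, in the units of the state.
- r.observe(): the state, without advancing time (a new reading comes with each control period).
- r.snapshot(name): name is "side" or "top" or "wrist"; returns the picture (384x512x3 uint8, red, green, blue); there is no depth.
- r.camera_info(name): a dict with "fx", "fy", "cx", "cy" (pixels), "k1" (the pictures are not rectified: a ray, as slopes to the right and down, at radius r is drawn at 1 + k1 r^2 times it, then the intrinsics apply), "view" (4x4, takes a point from world to camera coordinates). Camera axes: x right, y up, looking along -z (the intrinsics and any distortion apply to the point x, -y, -z); pixel columns grow to the right and rows downward; lengths in m; the calibration is good to about 2 mm. A picture is of the moment at which its call begins: read the wrist's pose just before it. camera_info takes no time and is no camera call; for the wrist camera it gives the pose at the moment of the call.
- r.finish_job(): hands the job in; it is judged then, once.
Trained networks look in the newest picture that a camera, given by its name, has taken for a name from the list of things; names that differ only in an ending like _2 or _b are one class to them, and where a whole thing is asked for, a point or a joint stands for the part that bears it (a point fixed in the world has none). Each returns a list of dicts, best first, with "conf" (0 to 1); they miss things now and then, are a little off and sometimes report something else, mostly with a low value. They report only what shows in the picture. A call takes as long as a camera call.
- r.look_for(query, camera): "location" ([x, y, z] in m, in world coordinates, good to about 4 mm: the middle of the surface that is visible of it).
- r.outline_of(query, camera): "mask" (384x512 bool, what is visible of it).
- r.landmark_of(query, camera): "location" ([x, y, z] in m, in world coordinates, good to about 4 mm: a listed point, or the origin of a listed thing).
The state is a dict: "time": time; "qpos": joint angles; "joint_velocities": joint speeds; "effort": joint torques, N m; "eef_pos": TCP position; "tcp_rot": TCP orientation; "contact_force": force on the tool from outside, world axes, zero at the start; "torque": the same for the moment, N m; "width": opening from 0.0 (shut) to 1.0 (fully open); "grip_force": force on a finger pad.
Only numpy, scipy, OpenCV 4.12 (cv2) and the standard library are available. Lean on these libraries where they do the work, as an engineer would, in place of code of your own. Each camera call takes 0.05 s, during which the arm holds its last target. There are 200 camera calls.

## Task

Hang the aluminium pipette bracket on the grey panel at the bench: put the wide part of its keyhole over the screw head with the back flat on the panel, then press it straight down, gently, until it is fully home and clamped behind the head. Let go and leave it hanging there upright; do not disturb the bottle, the beaker or the tip box.

Things in the scene. Friction and masses are not known exactly. Their poses are not given: they have to be found in the camera images.
- bracket_grip (a point): Centre of the bracket's grip fin: a block 10 mm thick (y), 40 mm tall, standing 42 mm out of the plate, its top flush with the plate's top. Take it firmly from above, across its 10 mm; the bracket tips in the fingers if the screw strikes it hard. It is 25 mm in front of the bracket's flat back and 120 mm above its underside. Axes: x out of the bracket's front, y along its width, z up.
- bracket: Loose aluminium bracket, about 0.3 kg, standing upright on its ledge at first. Back plate 100 wide, 140 tall, 4 mm thick; forked ledge 5 mm thick reaching 70 mm forward. Origin: middle of the flat back's lower edge; axes as bracket_grip. Do not push it against anything with more than about 25 N (contact force 40 N, of which the clamp alone makes some 20).
- bracket_hole (a point): Point on the flat back at the middle of the keyhole's wide part, 50 mm above the underside (fin centre: 25 mm forward, 70 mm up). The wide part is 22 mm wide, from 39 to 53 mm above the underside, then narrows at 45 degrees to the slot, 11 mm wide from 58.5 mm up to its closed end at 77 mm; the head passes only within 2.5 mm of this point. Axes as bracket_grip.
- bracket_seat (a point): Point on the flat back where the screw's axis lies when the bracket is home: 73 mm above the underside, 23 mm above bracket_hole, 47 mm below the fin centre. Axes as bracket_grip. Ramps flank the slot on the front: the plate thickens from 4 mm at 57 mm height to 9 mm at 82 mm.
- panel: Fixed upright grey panel, 200 wide, 168 tall with its red top edge, 18 mm thick, on a foot behind it. Origin at bench height on the front face, below screw_mark. Axes: x straight out of the front face, y along it, z up; the hung bracket's axes line up with them.
- screw_mark (a point): Point on the panel's front face, 120 mm above the bench, where the screw comes out of a short upright adjusting slot. Sideways the screw is true; in height it is set up to 10 mm above or below this point (not measured; it does not shift under load). Round head 16 mm diameter, 4 mm thick; shank 8 mm diameter; gap from head to panel 5.5 mm at rest. Axes as panel.
- screw (a joint): How far (m) the sprung screw head is drawn out of the panel: 0 at rest, it cannot go in. The bracket's ramps draw it out against a spring (6 N at rest, 1 N more per mm), to about 0.0027 with the shank at the slot's end. The drag exceeds the bracket's weight: it takes roughly 8 to 20 N downwards, rising along the way, then a hard stop.
- bottle_mid (a point): Centre of a bystander reagent bottle, 56 mm diameter, 110 mm tall.
- beaker_mid (a point): Centre of a bystander glass beaker, 60 mm diameter at the rim, 65 mm tall.
- tipbox_mid (a point): Centre of a bystander pipette tip box, 87 by 62 mm, 47 mm tall.

How it is judged:
On the way, in this order (a step that is already met when the one before it is completed fails the run):
1. the bracket is lifted clear of the bench (height (world z) of bracket above 0.03 m), for 0.2 s.
2. the screw head is through the wide part of the keyhole and the back lies on the panel (x of bracket_hole in the frame of screw_mark below 0.0035 m and y of bracket_hole in the frame of screw_mark between -0.006 and 0.006 m and z of bracket_hole in the frame of screw_mark between -0.018 and 0.016 m), for 0.05 s.
At the end, for the whole second after the job is handed in: The bracket hangs clamped: the screw head is drawn out by more than 2.2 mm (home gives about 2.7), the slot's seat is within 5 mm sideways and 13.5 mm in height of the screw mark, the back within 2.5 mm of the panel, tilted less than 0.1 rad, at rest (value of joint screw above 0.0022 m and z of bracket_seat in the frame of screw_mark between -0.0135 and 0.0135 m and y of bracket_seat in the frame of screw_mark between -0.005 and 0.005 m and x of bracket_seat in the frame of screw_mark below 0.0025 m and angle between bracket_grip's own z axis and vertical below 0.1 rad and linear speed of bracket below 0.01 m/s); the robot touches nothing.
It fails at once if the bracket is pressed on the panel or its screw with more than 40 N (contact force between bracket and panel above 40 N).
It fails at once if the bracket is pressed on the bench with more than 40 N (contact force between bracket and table above 40 N).
It fails at once if the bottle is moved by more than 20 mm (distance of bottle_mid from where it was at the start of the episode above 0.02 m).
It fails at once if the beaker is moved by more than 20 mm (distance of beaker_mid from where it was at the start of the episode above 0.02 m).
It fails at once if the tip box is moved by more than 20 mm (distance of tipbox_mid from where it was at the start of the episode above 0.02 m).
It also fails if it takes over 64 s, if anything falls off the work surface, if the arm or the gripper's body presses on something with over 40 N, if the wrist force passes 120 N, or if a joint passes its speed limit or range.

## Working session

There is one attempt and no reset: what is moved stays moved. The work goes in short steps, Python scripts to look and compute and a shell command to move; the robot and the scene stay as the last step left them, time stands still between calls to the robot, and variables do not carry over. Pictures are saved under pics/ and viewed, at most 10 in all, crops included, and the job is handed in when it is done.

```bash
ls; mkdir -p pics; python3 - <<'E'
from workcell import r
import cv2,numpy as np
s=r.observe();print(s['time'],s['eef_pos'],s['tcp_rot'],s['width'],r.grasp_offset)
ims=[]
for c in("side","top","wrist"):
    im=r.snapshot(c);cv2.imwrite(f'pics/{c}0.png',im[:,:,::-1])
    for q in("bracket_grip","bracket","bracket_hole","screw_mark","panel","bottle_mid","beaker_mid","tipbox_mid"):
        l=r.landmark_of(q,c)
        print(c,q,[(np.round(d['location'],4).tolist(),round(d['conf'],2)) for d in l[:2]])
    ims.append(im)
cv2.imwrite('pics/a.png',cv2.resize(np.hstack(ims[:2]),(800,300))[:,:,::-1])
E
```

```text
pics
0.0 [0.15844155 0.55189841 0.20429853] [[-9.61113944e-01  2.76150469e-01 -9.51052894e-04]
 [ 2.76151885e-01  9.61111840e-01 -2.04165982e-03]
 [ 3.50262880e-04 -2.22490277e-03 -9.99997464e-01]] 0.9962525750493681 0.0188
side bracket_grip []
side bracket [([0.4655, 0.1545, -0.0003], 0.91)]
side bracket_hole [([0.4678, 0.155, 0.0506], 0.97)]
side screw_mark [([0.5124, -0.1772, 0.1189], 0.75)]
side panel [([0.5101, -0.176, -0.0043], 0.88)]
side bottle_mid [([0.6944, 0.1444, 0.0496], 0.87)]
side beaker_mid [([0.6665, 0.284, 0.0337], 0.62)]
side tipbox_mid [([0.6948, -0.0356, 0.023], 0.67), ([0.5118, -0.1768, -0.0016], 0.51)]
top bracket_grip []
top bracket [([0.466, 0.1521, -0.0012], 0.64)]
top bracket_hole [([0.4633, 0.1581, 0.0514], 0.91)]
top screw_mark [([0.5076, -0.1799, 0.12], 0.55)]
top panel [([0.5093, -0.1812, 0.0048], 0.88)]
top bottle_mid [([0.6908, 0.1467, 0.0546], 0.74)]
top beaker_mid [([0.6678, 0.2831, 0.0307], 0.7), ([0.693, -0.0377, 0.0215], 0.54)]
top tipbox_mid [([0.6948, -0.0387, 0.0242], 0.94)]
wrist bracket_grip []
wrist bracket []
wrist bracket_hole []
wrist screw_mark []
wrist panel []
wrist bottle_mid []
wrist beaker_mid []
wrist tipbox_mid []
```

View picture.

```bash
python3 - <<'E'
from workcell import r
import cv2,numpy as np
a=cv2.imread('pics/side0.png');b=cv2.imread('pics/top0.png')
def m(c,k):
    i=r.camera_info(c);V=np.array(i['view']);print(c,i['fx'],i['cx'],i['cy'],i['k1'],np.round(V,4).tolist())
    print('campos',-V[:3,:3].T@V[:3,3])
m('side',0);m('top',0);m('wrist',0)
cv2.imwrite('pics/side0b.png',cv2.resize(a,(800,600),interpolation=cv2.INTER_CUBIC))
cv2.imwrite('pics/top0b.png',cv2.resize(b,(800,600),interpolation=cv2.INTER_CUBIC))
E
```

```text
side 365.99069206833775 253.93951459782215 197.1023504958245 -0.019656086213685482 [[0.9425, -0.3342, 0.0012, -0.5373], [0.2082, 0.5899, 0.7802, -0.2104], [-0.2614, -0.7351, 0.6255, -0.7219], [0.0, 0.0, 0.0, 1.0]]
campos [ 0.36149386 -0.58615604  0.61638836]
top 350.0484959501953 251.86672784524916 188.89968774852187 -0.06596111633130931 [[0.0212, -0.9994, -0.0261, 0.0618], [0.9817, 0.0159, 0.1896, -0.5852], [-0.1891, -0.0296, 0.9815, -0.6582], [0.0, 0.0, 0.0, 1.0]]
campos [0.44872947 0.05154991 0.75857836]
wrist 277.2290238765008 255.52511005233967 192.39303710386667 -0.013025883279609601 [[0.2755, 0.9613, 0.0005, -0.5754], [-0.9316, 0.2671, -0.2464, 0.0264], [-0.237, 0.0674, 0.9692, -0.3901], [0.0, 0.0, 0.0, 1.0]]
campos [0.09068996 0.57241478 0.38483428]
```

View pics/side0b.png

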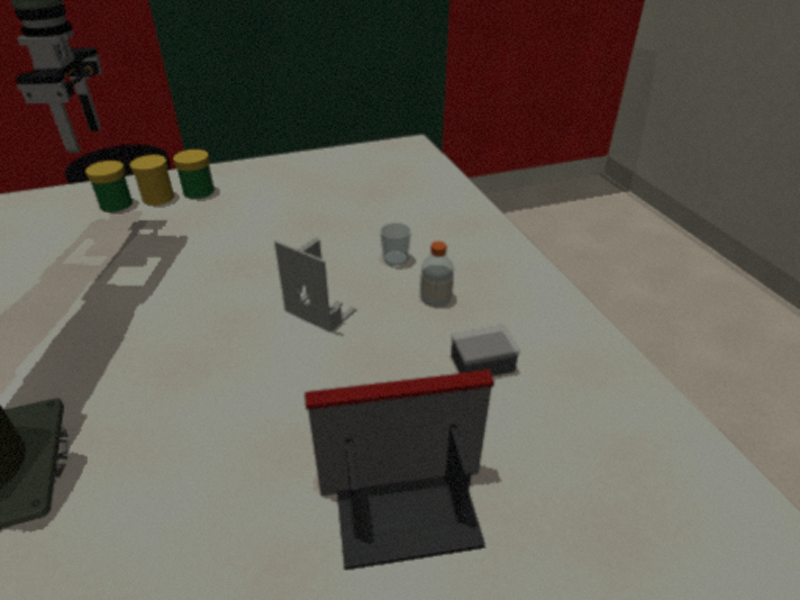

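View pics/top0b.png

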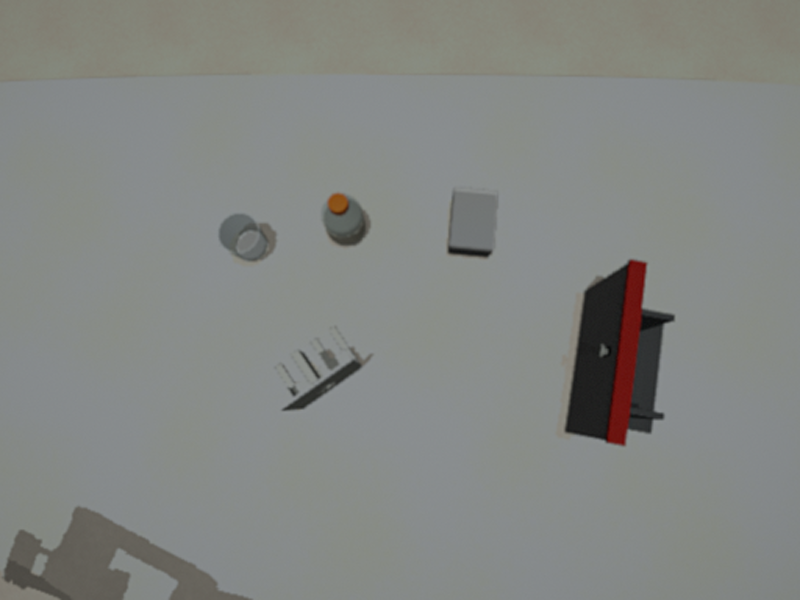

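The side view (scaled 800x600) shows the panel's back at about (400,440), with the bracket's back at about (305,285). In the top view the panel's front faces left, with the screw at about (604,350). The bracket's plate runs from (283,410) to (370,355) and its front faces up-left. The bottle, beaker and tip box are well away from the route.

```bash
cat > h.py <<'E'
from workcell import r
import cv2,numpy as np
from scipy.spatial.transform import Rotation as Ro
def cam(c):
    i=r.camera_info(c);K=np.array([[i['fx'],0,i['cx']],[0,i['fy'],i['cy']],[0,0,1.]]);return K,np.array([i['k1'],0,0,0,0.]),np.array(i['view'])
def rays(cm,px):
    K,d,V=cm;u=cv2.undistortPoints(np.array(px,float).reshape(-1,1,2),K,d)[:,0]
    return -V[:3,:3].T@V[:3,3], np.c_[u[:,0],-u[:,1],-np.ones(len(u))]@V[:3,:3]
def onplane(cm,px,p0,n):
    o,D=rays(cm,px);n=np.array(n,float);return o+D*(((np.array(p0)-o)@n)/(D@n))[:,None]
def proj(cm,P):
    K,d,V=cm;F=np.diag([1,-1,-1.]);R=F@V[:3,:3];return cv2.projectPoints(np.array(P,float).reshape(-1,1,3),cv2.Rodrigues(R)[0],F@V[:3,3],K,d)[0][:,0]
def down(yaw_x,tilt=0):  # tool x at yaw (deg), z down, then turned by tilt deg about tool y
    a=np.radians(yaw_x);x=np.array([np.cos(a),np.sin(a),0]);z=np.array([0,0,-1.])
    return np.c_[x,np.cross(z,x),z]@Ro.from_euler('y',tilt,degrees=True).as_matrix()
def togo(p,R):
    s=r.observe();R0=np.array(s['tcp_rot']);d=R0.T@(np.array(p)-s['eef_pos'])*100
    print('t',round(s['time'],2),'shift cm',np.round(d,2),'turn deg',np.round(Ro.from_matrix(R0.T@R).as_rotvec(degrees=True),2))
E
python3 - <<'E'
from h import *
b=cv2.imread('pics/top0.png');h=cv2.cvtColor(b,cv2.COLOR_BGR2HSV)
m=((h[...,0]<8)|(h[...,0]>172))&(h[...,1]>180)&(h[...,2]>60)
m=m.astype(np.uint8);n,l,st,_=cv2.connectedComponentsWithStats(m);k=1+st[1:,4].argmax();m=(l==k)
ys,xs=np.nonzero(m);print(st[k]);cm=cam('top')
# left (front) and right edges by rows
L=[];Rr=[]
for y in range(ys.min()+5,ys.max()-4):
    c=xs[ys==y];L.append((c.min()-.5,y));Rr.append((c.max()+.5,y))
for nme,E in(('L',L),('R',Rr)):
  for z in(.168,.160):
    P=onplane(cm,E,[0,0,z],[0,0,1]);vx,vy,x0,y0=cv2.fitLine(P[:,:2].astype(np.float32),cv2.DIST_HUBER,0,.01,.01)[:,0]
    print(nme,z,'edge yaw',np.degrees(np.arctan2(vy,vx)),'pt',x0,y0,'ends',P[0],P[-1])
for c in('top','side'):
    r.snapshot(c)
    for q in('bracket','panel'):
        for o in r.outline_of(q,c)[:1]:
            mm=o['mask'];print(c,q,o['conf'],mm.sum());cv2.imwrite(f'pics/m_{c}_{q}.png',mm.astype(np.uint8)*255)
mm=cv2.imread('pics/m_top_bracket.png',0)>0;ys,xs=np.nonzero(mm)
# crop enlarge bracket top view
cv2.imwrite('pics/br.png',cv2.resize(b[190:280,160:260],(800,720))[:600])
# bottom plate line: base rows on the lower-right boundary (back face lower edge) 
bx=[(x,ys[xs==x].max()+.5) for x in np.unique(xs)]
print(bx)
E
```

```text
[ 389  167   24  117 1326]
L 0.168 edge yaw -9.963287 pt 0.5052078 -0.17389712 ends [ 0.59662272 -0.18996994  0.168     ] [ 0.41689424 -0.1586248   0.168     ]
L 0.16 edge yaw -9.963269 pt 0.5059728 -0.17695104 ends [ 0.59862609 -0.19324158  0.16      ] [ 0.41646299 -0.16147183  0.16      ]
R 0.168 edge yaw -9.523969 pt 0.49778593 -0.19236645 ends [ 0.59697061 -0.20939403  0.168     ] [ 0.41705377 -0.17695223  0.168     ]
R 0.16 edge yaw -9.523989 pt 0.49845046 -0.19567055 ends [ 0.59897869 -0.21292879  0.16      ] [ 0.41662469 -0.18004753  0.16      ]
top bracket 0.72 1196
top panel 0.96 5284
side bracket 0.77 1545
side panel 0.82 11614
[(np.int64(177), np.float64(235.5)), (np.int64(178), np.float64(237.5)), (np.int64(179), np.float64(262.5)), (np.int64(180), np.float64(262.5)), (np.int64(181), np.float64(262.5)), (np.int64(182), np.float64(262.5)), (np.int64(183), np.float64(262.5)), (np.int64(184), np.float64(262.5)), (np.int64(185), np.float64(262.5)), (np.int64(186), np.float64(262.5)), (np.int64(187), np.float64(262.5)), (np.int64(188), np.float64(261.5)), (np.int64(189), np.fl
[... 826 characters left out ...]
float64(247.5)), (np.int64(213), np.float64(246.5)), (np.int64(214), np.float64(246.5)), (np.int64(215), np.float64(245.5)), (np.int64(216), np.float64(244.5)), (np.int64(217), np.float64(244.5)), (np.int64(218), np.float64(243.5)), (np.int64(219), np.float64(242.5)), (np.int64(220), np.float64(241.5)), (np.int64(221), np.float64(240.5)), (np.int64(222), np.float64(240.5)), (np.int64(223), np.float64(239.5)), (np.int64(224), np.float64(239.5)), (np.int64(225), np.float64(238.5)), (np.int64(226), np.float64(238.5)), (np.int64(227), np.float64(237.5)), (np.int64(228), np.float64(236.5)), (np.int64(229), np.float64(236.5)), (np.int64(230), np.float64(235.5)), (np.int64(231), np.float64(235.5))]
```

View pics/br.png

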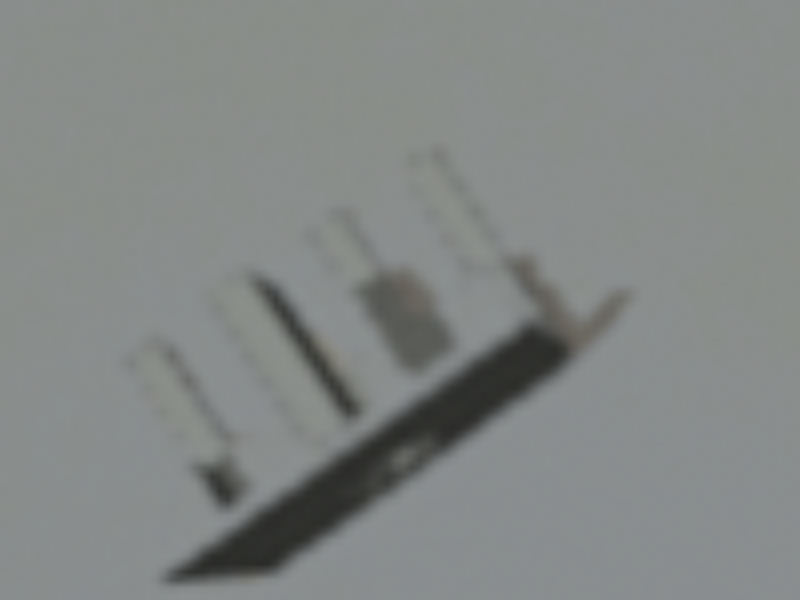

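The crop (8x, offset 160,190) shows the dark back face with its top edge from (163,578) to (535,320) and its bottom edge from (285,570) to (575,350). The light top of the fin spans about (215,292) to (325,430).

```bash
python3 - <<'E'
from h import *
cm=cam('top');f=lambda P:np.array(P,float)/8+[160-.44,190-.44]
P=onplane(cm,f([(163,578),(535,320),(225,283),(322,430),(240,274),(345,420)]),[0,0,.14],[0,0,1])
Q=onplane(cm,f([(285,570),(575,350)]),[0,0,0],[0,0,1])
y=lambda a,b:np.degrees(np.arctan2(*(b-a)[[1,0]]))
print('top edge',P[:2],y(P[0],P[1])+90,np.linalg.norm(P[1]-P[0]),'bot',Q,y(Q[0],Q[1])+90,np.linalg.norm(Q[1]-Q[0]))
print('fin',P[2:4],y(P[3],P[2]),y(P[5],P[4]), 'mid top',P[:2].mean(0),'mid bot',Q.mean(0))
# viewing pose of panel
a=np.radians(80.2);n=np.array([np.cos(a),np.sin(a),0]);scr=np.array([.507,-.176,.12])
R=down(80.2,35);print(R)
togo(scr-.11*R[:,2]+[0,0,.0],R)
# viewing pose over bracket
E
```

```text
top edge [[0.43598721 0.19334985 0.14      ]
 [0.49405511 0.1136101  0.14      ]] 36.06277122145696 0.09864233274390964 bot [[0.43608999 0.19256015 0.        ]
 [0.49644928 0.11654795 0.        ]] 38.45216583873006 0.09706234115814083
fin [[0.50079215 0.18304469 0.14      ]
 [0.46892525 0.15979689 0.14      ]] 36.111808293201555 38.29323555995546 mid top [0.46502116 0.15347997 0.14      ] mid bot [0.46626964 0.15455405 0.        ]
[[ 0.13942746  0.9854079   0.09762816]
 [ 0.80719889 -0.1702095   0.56520675]
 [ 0.57357644  0.         -0.81915204]]
t 1.65 shift cm [-54.27 -66.69  -0.47] turn deg [-25.52  28.46  80.95]
```

```bash
python3 - <<'E'
from h import *
scr=np.array([.507,-.176,.12])
R=down(80.2,-35);print(R);p=scr-.11*R[:,2];print(p)
togo(p,R);togo([.50,.02,.25],down(80.2,0))
E
```

```text
[[ 0.13942746  0.9854079  -0.09762816]
 [ 0.80719889 -0.1702095  -0.56520675]
 [-0.57357644  0.         -0.81915204]]
[ 0.5177391  -0.11382726  0.21010672]
t 1.65 shift cm [-52.9  -54.14  -0.47] turn deg [ 25.52 -28.46  80.95]
t 1.65 shift cm [-47.5  -41.77  -4.45] turn deg [ 0.   -0.   83.77]
```

```bash
python3 -m creep '[{"rz":10,"dx":-4.5,"dy":-4,"dz":-2,"claw":100},{"rz":20,"dx":-9,"dy":-8,"dz":-4.5,"claw":100},{"rz":30,"dx":-13.5,"dy":-12,"dz":-4.5,"claw":100},{"rz":40,"dx":-18,"dy":-16,"dz":-4.5,"claw":100},{"rz":50,"dx":-22.5,"dy":-20,"dz":-4.5,"claw":100},{"rz":60,"dx":-27,"dy":-24,"dz":-4.5,"claw":100},{"rz":70,"dx":-31.5,"dy":-28,"dz":-4.5,"claw":100},{"rz":80,"dx":-36,"dy":-32,"dz":-4.5,"claw":100},{"rz":83.8,"dx":-40.5,"dy":-36,"dz":-4.5,"claw":100},{"rz":83.8,"dx":-45,"dy":-40,"dz":-4.5,"claw":100}]'; python3 - <<'E'
from h import *
R=down(80.2,-35);togo([ 0.5177391,-0.11382726,0.21010672],R);print(r.observe()['qpos'])
E
```

```text
t 1.65 shift cm [-52.9  -54.14  -0.47] turn deg [ 25.52 -28.46  80.95]
[ 1.14049019e+00  2.06608954e-01  1.54145965e+00  2.87341352e-07
  1.39351339e+00 -1.50472833e-01]invalid input at $[0]: expected keys rx, ry, rz, dx, dy, dz, claw
```

All seven keys are required in each row.

```bash
python3 -m creep '[{"rx":0,"ry":0,"rz":10,"dx":-4.5,"dy":-4,"dz":-2,"claw":100},{"rx":0,"ry":0,"rz":20,"dx":-9,"dy":-8,"dz":-4.5,"claw":100},{"rx":0,"ry":0,"rz":30,"dx":-13.5,"dy":-12,"dz":-4.5,"claw":100},{"rx":0,"ry":0,"rz":40,"dx":-18,"dy":-16,"dz":-4.5,"claw":100},{"rx":0,"ry":0,"rz":50,"dx":-22.5,"dy":-20,"dz":-4.5,"claw":100},{"rx":0,"ry":0,"rz":60,"dx":-27,"dy":-24,"dz":-4.5,"claw":100},{"rx":0,"ry":0,"rz":70,"dx":-31.5,"dy":-28,"dz":-4.5,"claw":100},{"rx":0,"ry":0,"rz":80,"dx":-36,"dy":-32,"dz":-4.5,"claw":100},{"rx":0,"ry":0,"rz":83.8,"dx":-40.5,"dy":-36,"dz":-4.5,"claw":100},{"rx":0,"ry":0,"rz":83.8,"dx":-45,"dy":-40,"dz":-4.5,"claw":100}]'; python3 - <<'E'
from h import *
R=down(80.2,-35);togo([ 0.5177391,-0.11382726,0.21010672],R);print(r.observe()['qpos'])
E
```

```text
time: 2.9
eef_pos: [0.4818, 0.042, 0.2508]
tcp_rot: [[0.171, 0.985, 0.001], [0.985, -0.171, 0.0], [0.0, 0.001, -1.0]]
contact_force: [1.2, 0.0, 0.9]
width: 1.003
grip_force: 0.0
t 2.9 shift cm [-14.74   6.21   4.07] turn deg [  0.04 -35.02  -0.09]
[-9.23826203e-02 -2.60400518e-02  1.69967562e+00  3.19759770e-04
  1.46688057e+00  7.99336905e-02]
```

```bash
python3 -m creep '[{"rx":0,"ry":-9,"rz":0,"dx":-3.7,"dy":1.6,"dz":1,"claw":100},{"rx":0,"ry":-18,"rz":0,"dx":-7.4,"dy":3.1,"dz":2,"claw":100},{"rx":0,"ry":-27,"rz":0,"dx":-11,"dy":4.7,"dz":3,"claw":100},{"rx":0,"ry":-35,"rz":0,"dx":-14.7,"dy":6.2,"dz":4.1,"claw":100},{"rx":0,"ry":-35,"rz":0,"dx":-14.7,"dy":6.2,"dz":4.1,"claw":100},{"rx":0,"ry":-35,"rz":0,"dx":-14.7,"dy":6.2,"dz":4.1,"claw":100}]'; python3 - <<'E'
from h import *
cm=cam('wrist');im=r.snapshot('wrist');np.savez('pics/w1.npz',im=im,K=cm[0],d=cm[1],V=cm[2])
s=r.observe();print(s['eef_pos'],s['tcp_rot'],s['qpos'])
cv2.imwrite('pics/w1.png',cv2.resize(im,(800,600),interpolation=cv2.INTER_CUBIC)[:,:,::-1])
for q in('screw','screw_mark','panel'):
    print(q,[(d['location'],d['conf']) for d in r.landmark_of(q,'wrist')][:2],[(d['location'],d['conf']) for d in r.look_for(q,'wrist')][:2])
E
```

```text
time: 3.65
eef_pos: [0.517, -0.111, 0.2099]
tcp_rot: [[0.14, 0.985, -0.097], [0.808, -0.171, -0.564], [-0.572, 0.001, -0.82]]
contact_force: [0.7, -0.4, 0.2]
width: 1.001
grip_force: 0.0
[ 0.51732256 -0.11110094  0.21058057] [[ 0.14129865  0.98529131 -0.09610271]
 [ 0.80787052 -0.1708707  -0.56404648]
 [-0.57217123  0.00206047 -0.8201316 ]] [-0.00816629  0.21960271  1.64742286 -0.60826398  1.41830497  0.30398951]Traceback (most recent call last):
  File "<stdin>", line 6, in <module>
ValueError: it knows: beaker_mid, bottle_mid, bracket, bracket_grip, bracket_hole, bracket_seat, panel, screw_mark, tipbox_mid
```

View pics/w1.png

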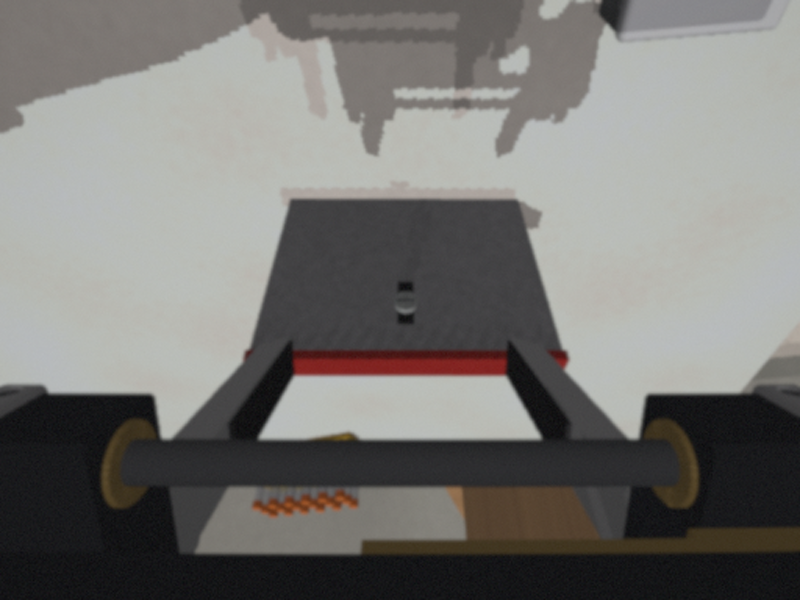

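Wrist view (800x600): the panel's front has its bench edge at row 200 and its red top edge at rows 351 to 374. The black adjusting slot spans rows 282 to 323 at column 405, with the screw head at about (405,300). I'll zoom in to get its height.

```bash
python3 - <<'E'
from h import *
ims=[r.snapshot('wrist').astype(float) for _ in range(4)]
im=np.mean(ims,0);cm=cam('wrist');np.savez('pics/w2.npz',im=im,K=cm[0],d=cm[1],V=cm[2])
c=im[170:245,150:370].clip(0,255).astype(np.uint8)
a=cv2.resize(im[172:216,235:285].clip(0,255).astype(np.uint8),(600,528),interpolation=cv2.INTER_CUBIC)
cv2.imwrite('pics/w2c.png',np.clip(a.astype(float)*1.6,0,255).astype(np.uint8)[:,:,::-1])
np.set_printoptions(linewidth=250)
print('col 259 grey rows 172-245',im[172:245,257:262].mean((1,2)).round().astype(int).tolist())
print('panel col 200',[(k,im[k,215:235].mean(0).round().astype(int).tolist()) for k in list(range(123,132))+list(range(220,243))])
E
```

```text
col 259 grey rows 172-245 [64, 64, 63, 63, 63, 62, 59, 48, 33, 21, 19, 19, 27, 44, 61, 69, 70, 66, 59, 57, 65, 71, 72, 76, 90, 108, 111, 91, 57, 28, 19, 18, 21, 31, 47, 59, 64, 65, 66, 66, 66, 66, 67, 66, 65, 65, 63, 62, 63, 62, 59, 49, 41, 38, 39, 40, 48, 58, 64, 66, 66, 65, 65, 65, 66, 70, 90, 130, 165, 182, 187, 187, 187]
panel col 200 [(123, [175, 167, 162]), (124, [173, 166, 161]), (125, [163, 156, 152]), (126, [135, 129, 126]), (127, [95, 92, 91]), (128, [70, 69, 70]), (129, [65, 65, 66]), (130, [65, 64, 66]), (131, [65, 64, 65]), (220, [65, 64, 66]), (221, [66, 63, 64]), (222, [67, 56, 58]), (223, [69, 41, 41]), (224, [71, 27, 26]), (225, [72, 23, 21]), (226, [73, 23, 21]), (227, [78, 23, 22]), (228, [94, 27, 26]), (229, [114, 33, 30]), (230, [126, 35, 32]), (231, [128, 35, 33]), (232, [129, 35, 33]), (233, [129, 35, 33]), (234, [130, 35, 33]), (235, [130, 36, 33]), (236, [129, 36, 33]), (237, [130, 42, 40]), (238, [136, 70, 69]), (239, [151, 120, 119]), (240, [171, 165, 164]), (241, [183, 185, 184]), (242, [186, 189, 188])]
```

View pics/w2c.png

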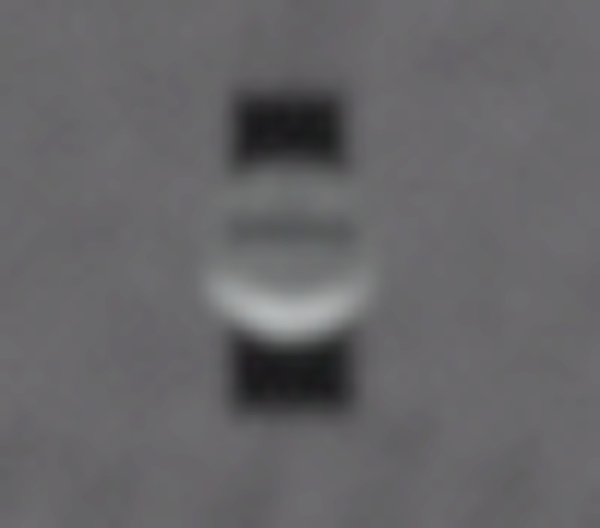

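```bash
python3 - <<'E'
from h import *
from scipy.optimize import least_squares
D=np.load('pics/w2.npz');im=D['im'].mean(2);cm0=(D['K'],D['d'],D['V'])
def cross(v,a,b,lev): # subpixel crossing in v between indices a..b
    for k in range(a,b):
        if (v[k]-lev)*(v[k+1]-lev)<=0: return k+(lev-v[k])/(v[k+1]-v[k])
bot=[(c,cross(im[:,c],120,132,115)) for c in range(195,325,6)]
g=D['im'][...,1]
tf=[(c,cross(D['im'][:,c,0],225,233,100)) for c in list(range(192,318,6))]
tb=[(c,cross(g[:,c],235,243,112)) for c in list(range(192,318,6))]
sl=[];sr=[]
for y in range(135,212,5):
    row=im[y];sl.append((cross(row,155,190,120),y));sr.append((cross(row[::-1],511-365,511-325,120),y))
sr=[(511-a,b) for a,b in sr if a];sl=[(a,b) for a,b in sl if a]
tb=[t for t in tb if t[1]];tf=[t for t in tf if t[1]];print(len(bot),len(tf),len(tb),len(sl),len(sr))
def cmx(p):
    T=np.eye(4);T[:3,:3]=Ro.from_rotvec(p[:3]).as_matrix();T[:3,3]=p[3:6];return cm0[0],cm0[1],T@cm0[2]
a0=np.radians(80.2)
W=lambda q,P:np.array(q[:2].tolist()+[0])+np.array(P)@np.array([[np.cos(q[2]),np.sin(q[2]),0],[-np.sin(q[2]),np.cos(q[2]),0],[0,0,1]])
def ld(cm,q,A,B,m):
    a,b=proj(cm,W(q,[A,B]));t=(b-a)/np.linalg.norm(b-a);m=np.array(m,float);return (m-a)@np.array([-t[1],t[0]])
lines=[([0,-.1,0],[0,.1,0],bot),([0,-.1,.168],[0,.1,.168],tf),([-.018,-.1,.168],[-.018,.1,.168],tb)]
s1=([0,.1,0],[0,.1,.16]);s2=([0,-.1,0],[0,-.1,.16])
def res(p):
    cm=cmx(p[:6]);q=p[6:9]
    o=[ld(cm,q,A,B,m)for A,B,m in lines]
    # tool x=front: image right = tool -? choose by col
    c1=proj(cm,W(q,[s1[0]]))[0,0];c2=proj(cm,W(q,[s2[0]]))[0,0]
    L,R=(s1,s2) if c1<c2 else (s2,s1)
    o+=[ld(cm,q,*L,sl),ld(cm,q,*R,sr)]
    return np.concatenate(o+[p[:3]/.004/.3, p[3:6]/.002/.3])
S=least_squares(res,np.r_[np.zeros(6),.507,-.176,a0],loss='soft_l1')
p=S.x;print('cam corr',p[:3],p[3:6]*1e3,'panel',p[6:8],np.degrees(p[8]),'rms px',np.sqrt(np.mean(res(p)[:-6]**2)))
k=0
for m in(bot,tf,tb,sl,sr): print('mean res',res(p)[k:k+len(m)].mean().round(2),end=' ');k+=len(m)
cm=cmx(p[:6]);q=p[6:9];n=[np.cos(q[2]),np.sin(q[2]),0];t=[-np.sin(q[2]),np.cos(q[2]),0]
for nm,px,off in(('slot lo',(259,179.4),0),('slot hi',(259,205.7),0),('head face lo',(259,185.),.0095),('driver',(259,190.8),.0095),('face hi',(259,196.2),.0095),('head back hi',(259,200.),.0055),('head L',(252.1,194),.0095),('head R',(266.1,194),.0095)):
    P=onplane(cm,[px],W(q,[[off,0,0]])[0],n)[0]-W(q,[[0,0,0]])[0];print(nm,'y',round(P@t*1e3,2),'z',round(P[2]*1e3,2))
E
```

```text
22 21 21 16 16
cam corr [-6.15158194e-05 -9.53083318e-05 -1.10417153e-04] [-1.32631927e-03  1.63313232e+00 -8.28294445e-01] panel [ 0.50973072 -0.17969907] 79.97665298890057 rms px 0.7664966552409457
mean res -0.21 mean res 0.62 mean res -0.32 mean res -0.02 mean res -0.43 slot lo y -0.59 z 101.01
slot hi y -0.21 z 139.03
head face lo y -0.29 z 118.29
driver y -0.2 z 126.55
face hi y -0.13 z 133.98
head back hi y -0.17 z 135.8
head L y 7.04 z 130.99
head R y -7.57 z 130.97
```

The slot ends come out at z = 101 and 139 mm, so its middle is at 120 mm as it should be, and the screw sits at about 126.5 mm (+6.5). The panel origin is about (0.5097, -0.1797) with normal yaw 80.0°. Next, the bracket.

```bash
python3 - <<'E'
from h import *
togo([.4856,.1689,.205],down(36.5,0))
E
```

```text
t 3.9 shift cm [ 22.51  -7.91 -15.05] turn deg [13.44 33.16 42.24]
```

```bash
python3 -m creep '[{"rx":2,"ry":5,"rz":6.5,"dx":3.5,"dy":-1.2,"dz":-2.7,"claw":100},{"rx":4,"ry":10,"rz":13,"dx":7,"dy":-2.5,"dz":-5,"claw":100},{"rx":6.2,"ry":15.3,"rz":19.5,"dx":10.4,"dy":-3.7,"dz":-7,"claw":100},{"rx":8.3,"ry":20.4,"rz":26,"dx":14,"dy":-4.9,"dz":-9.3,"claw":100},{"rx":10.3,"ry":25.5,"rz":32.5,"dx":17.5,"dy":-6.1,"dz":-11.6,"claw":100},{"rx":12.4,"ry":30.6,"rz":39,"dx":20.8,"dy":-7.3,"dz":-13.9,"claw":100},{"rx":13.4,"ry":33.2,"rz":42.2,"dx":22.5,"dy":-7.9,"dz":-15,"claw":100},{"rx":13.4,"ry":33.2,"rz":42.2,"dx":22.5,"dy":-7.9,"dz":-15,"claw":100},{"rx":13.4,"ry":33.2,"rz":42.2,"dx":22.5,"dy":-7.9,"dz":-15,"claw":100}]'; python3 - <<'E'
from h import *
cm=cam('wrist');im=np.mean([r.snapshot('wrist').astype(float) for _ in range(3)],0);np.savez('pics/w3.npz',im=im,K=cm[0],d=cm[1],V=cm[2])
s=r.observe();print(s['eef_pos'],s['tcp_rot'],s['qpos'])
for q in('bracket_grip','bracket','bracket_hole','bracket_seat'):
    print(q,[(np.round(d['location'],4),d['conf']) for d in r.landmark_of(q,'wrist')][:2])
a=np.radians(36.5);c,s_=np.cos(a),np.sin(a);o=np.array([.4655,.154,0])
P=np.array([[4,-5,140],[46,-5,140],[46,5,140],[4,5,140],[0,-50,140],[0,50,140],[4,50,140],[4,-50,140]])/1e3@np.array([[c,s_,0],[-s_,c,0],[0,0,1]])+o
print(proj(cm,P).round(1).tolist())
cv2.imwrite('pics/w3.png',cv2.resize(im.astype(np.uint8)[96:288,128:384],(800,600),interpolation=cv2.INTER_CUBIC)[:,:,::-1])
E
```

```text
time: 5.03
eef_pos: [0.4855, 0.1679, 0.2038]
tcp_rot: [[0.803, 0.596, -0.001], [0.596, -0.803, -0.001], [-0.002, 0.0, -1.0]]
contact_force: [0.8, 0.7, 0.1]
width: 0.998
grip_force: 0.0
[0.48551734 0.1678452  0.20330606] [[ 8.03508737e-01  5.95289746e-01 -1.95659473e-03]
 [ 5.95289602e-01 -8.03510904e-01 -7.18712081e-04]
 [-1.99998713e-03 -5.87249063e-04 -9.99997828e-01]] [ 1.64508495e-01  7.93379882e-02  1.69071307e+00 -3.96262638e-04
  1.37358949e+00  1.09775594e+00]
bracket_grip [(array([0.4854, 0.1684, 0.1187]), 0.96)]
bracket [(array([ 0.4647,  0.1544, -0.0005]), 0.68)]
bracket_hole [(array([0.4645, 0.1549, 0.0506]), 0.75)]
bracket_seat [(array([0.4657, 0.1582, 0.0723]), 0.96)]
[[259.9, 223.8], [260.2, 179.6], [249.0, 179.6], [249.1, 223.7], [307.9, 227.9], [201.1, 227.6], [200.9, 223.6], [308.1, 223.9]]
```

View pics/w3.png

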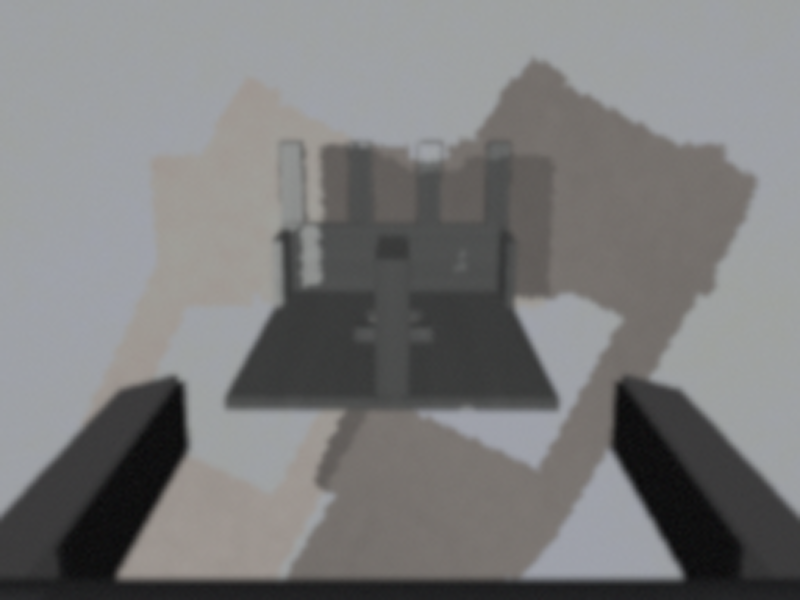

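The crop shows the fin centred between the fingers (columns 376 to 410), with the plate edge level at row 408. The yaw is right to a fraction of a degree, and the prediction matches within about 1 mm.

```bash
python3 - <<'E'
from h import *
togo([.486,.170,.1015],down(36.5,0))
E
```

```text
t 5.38 shift cm [ 0.19 -0.1  10.16] turn deg [-0.06  0.12  0.03]
```

```bash
python3 -m creep '[{"rx":0,"ry":0,"rz":0,"dx":0.2,"dy":-0.1,"dz":3,"claw":80},{"rx":0,"ry":0,"rz":0,"dx":0.2,"dy":-0.1,"dz":6,"claw":60},{"rx":0,"ry":0,"rz":0,"dx":0.2,"dy":-0.1,"dz":9,"claw":50},{"rx":0,"ry":0,"rz":0,"dx":0.2,"dy":-0.1,"dz":10.1,"claw":40},{"rx":0,"ry":0,"rz":0,"dx":0.2,"dy":-0.1,"dz":10.1,"claw":30},{"rx":0,"ry":0,"rz":0,"dx":0.2,"dy":-0.1,"dz":10.1,"claw":20},{"rx":0,"ry":0,"rz":0,"dx":0.2,"dy":-0.1,"dz":10.1,"claw":5},{"rx":0,"ry":0,"rz":0,"dx":0.2,"dy":-0.1,"dz":10.1,"claw":0},{"rx":0,"ry":0,"rz":0,"dx":0.2,"dy":-0.1,"dz":10.1,"claw":0},{"rx":0,"ry":0,"rz":0,"dx":0.2,"dy":-0.1,"dz":10.1,"claw":0}]' 55; python3 - <<'E'
from h import *
s=r.observe();print(s['time'],s['eef_pos'],s['tcp_rot'][2],s['width'],s['grip_force'],s['contact_force'],s['torque'],s['qpos'])
E
```

```text
time: 6.62
eef_pos: [0.4861, 0.1706, 0.1026]
tcp_rot: [[0.803, 0.596, -0.001], [0.596, -0.803, 0.0], [-0.001, -0.001, -1.0]]
contact_force: [-1.4, 0.9, 2.2]
width: 0.098
grip_force: 55.0
6.625 [0.48614377 0.17058093 0.10264979] [-0.00101789 -0.00100122 -0.99999898] 0.09794244094957484 55.000126361846924 [-1.4422612   0.94074047  2.2238693 ] [0.03618886 0.22990435 0.00532901] [1.69068678e-01 1.92930978e-01 1.78626743e+00 4.71756939e-04
 1.16375476e+00 1.10174179e+00]
```

```bash
python3 -m creep '[{"rx":0,"ry":0,"rz":0,"dx":0,"dy":0,"dz":-1,"claw":0},{"rx":0,"ry":0,"rz":0,"dx":0,"dy":0,"dz":-3,"claw":0},{"rx":0,"ry":0,"rz":0,"dx":0,"dy":0,"dz":-6,"claw":0},{"rx":0,"ry":0,"rz":0,"dx":0,"dy":0,"dz":-7.65,"claw":0},{"rx":0,"ry":0,"rz":0,"dx":0,"dy":0,"dz":-7.65,"claw":0},{"rx":0,"ry":0,"rz":0,"dx":0,"dy":0,"dz":-7.65,"claw":0}]' 60; python3 - <<'E'
from h import *
a=np.radians(80);n=np.array([np.cos(a),np.sin(a),0]);o=np.array([.5097,-.1797,0])
s=r.observe();print(s['time'],s['eef_pos'],s['tcp_rot'][2],s['width'],s['grip_force'],s['contact_force'],s['torque'])
p=o+n*.10;p[2]=s['eef_pos'][2];togo(p,down(80,0))
E
```

```text
time: 7.38
eef_pos: [0.4851, 0.1701, 0.1775]
tcp_rot: [[0.803, 0.595, -0.004], [0.595, -0.803, -0.001], [-0.004, -0.002, -1.0]]
contact_force: [0.0, -0.0, -3.9]
width: 0.101
grip_force: 60.0
7.375 [0.48511636 0.17012437 0.17752116] [-0.00387676 -0.00196128 -0.99999056] 0.10123901428315207 59.998029470443726 [ 0.01010866 -0.00403334 -3.94043089] [8.34097035e-03 8.55473235e-02 1.28885203e-05]
t 7.38 shift cm [-11.6   22.69   0.  ] turn deg [ -0.19   0.17 -43.45]
```

```bash
python3 -m creep '[{"rx":0,"ry":0,"rz":-5,"dx":-1,"dy":2,"dz":0,"claw":0},{"rx":0,"ry":0,"rz":-12,"dx":-3,"dy":6,"dz":0,"claw":0},{"rx":0,"ry":0,"rz":-20,"dx":-5,"dy":10,"dz":0,"claw":0},{"rx":0,"ry":0,"rz":-28,"dx":-7,"dy":14,"dz":0,"claw":0},{"rx":0,"ry":0,"rz":-36,"dx":-9,"dy":18,"dz":0,"claw":0},{"rx":0,"ry":0,"rz":-41,"dx":-10.6,"dy":21,"dz":-0.1,"claw":0},{"rx":0,"ry":0,"rz":-43.5,"dx":-11.6,"dy":22.7,"dz":-0.15,"claw":0},{"rx":0,"ry":0,"rz":-43.5,"dx":-11.6,"dy":22.7,"dz":-0.15,"claw":0},{"rx":0,"ry":0,"rz":-43.5,"dx":-11.6,"dy":22.7,"dz":-0.15,"claw":0}]'; python3 - <<'E'
from h import *
E=[];W=[];T=[]
cm=cam('wrist')
for k in range(8):
    W.append(r.snapshot('wrist').astype(float));s=r.observe();E.append(s['eef_pos'])
T=[r.snapshot('top').astype(float) for k in range(3)];ct=cam('top')
print(s['time'],np.mean(E,0),np.std(E,0),s['tcp_rot'],s['contact_force'])
W=np.mean(W,0);T=np.mean(T,0)
np.savez('pics/w4.npz',W=W,T=T,K=cm[0],d=cm[1],V=cm[2],TK=ct[0],Td=ct[1],TV=ct[2])
a=cv2.resize(W.astype(np.uint8)[110:300,120:390],(800,563),interpolation=cv2.INTER_CUBIC);b=cv2.resize(T.astype(np.uint8)[150:290,330:430],(430,600),interpolation=cv2.INTER_CUBIC)
cv2.imwrite('pics/w4w.png',a[:,:,::-1]);cv2.imwrite('pics/w4t.png',b[:,:,::-1])
for q in('bracket_grip','bracket','bracket_hole','bracket_seat'):
    print(q,[(np.round(d['location'],4),round(d['conf'],2)) for d in r.landmark_of(q,'top')][:2])
E
```

```text
time: 8.5
eef_pos: [0.5272, -0.0802, 0.1791]
tcp_rot: [[0.173, 0.985, -0.004], [0.985, -0.173, 0.001], [0.0, -0.004, -1.0]]
contact_force: [0.2, -0.6, -3.7]
width: 0.103
grip_force: 60.0
8.9 [ 0.52786449 -0.08023431  0.17998619] [0.00024589 0.00024773 0.00033848] [[ 1.72203726e-01  9.85059804e-01 -1.74908820e-03]
 [ 9.85061172e-01 -1.72204510e-01 -3.06364157e-04]
 [-6.02987893e-04 -1.67020183e-03 -9.99998423e-01]] [ 0.91220523  0.02674149 -3.34355349]
bracket_grip [(array([ 0.5266, -0.0818,  0.1974]), 0.63)]
bracket [(array([ 0.5249, -0.1088,  0.0782]), 0.59)]
bracket_hole []
bracket_seat []
```

View pics/w4w.png

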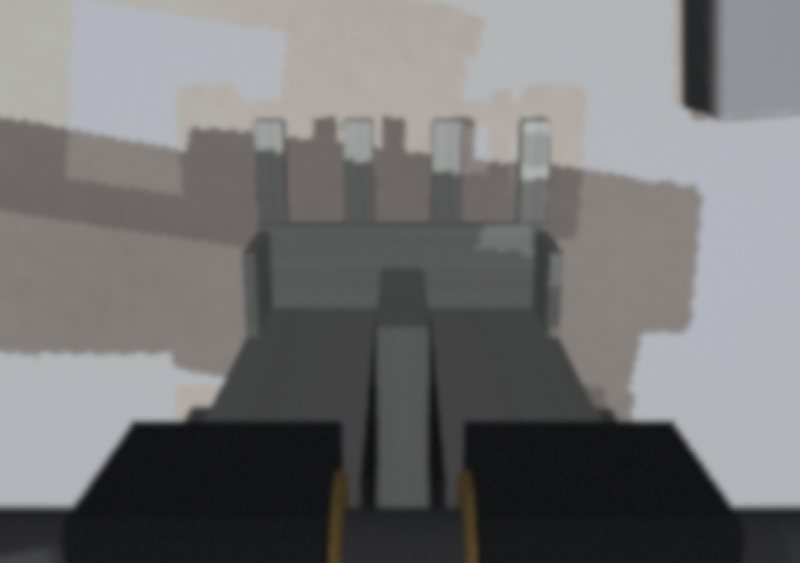

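View pics/w4t.png

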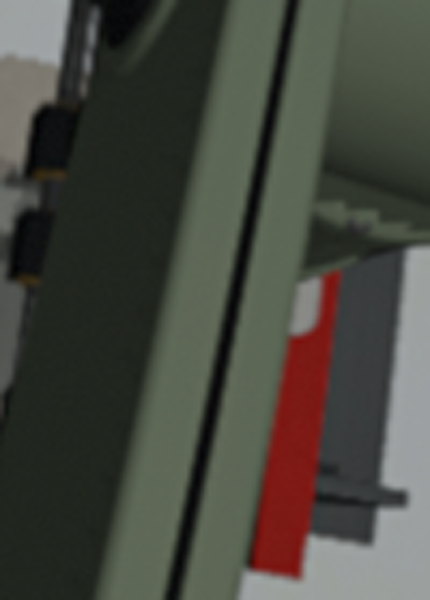

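Wrist view: the fin is held square between the fingers (columns 376 to 430) and the bracket is level. In the top view the arm hides the bracket, but the red edge is still visible. I'll use the gripped fin to check the wrist camera's sideways bias.

```bash
python3 - <<'E'
from h import *
D=np.load('pics/w4.npz');cm=(D['K'],D['d'],D['V']);W=D['W'].mean(2)
e=np.array([.52786,-.08023,.17999]);R=down(80.08,0)
# fin top: 20 mm above fin centre = grasp point; grasp point 18.8 behind TCP => top at z = e.z+.0188+.02
T=lambda x,y,z:e+R@np.array([x,y,z])
P=[T(.021,-.005,-.0388),T(.021,.005,-.0388),T(0,-.005,-.0388),T(0,.005,-.0388)]
print(proj(cm,P).round(2).tolist())
for row in(225,235,245,255,265):print(row,W[row,240:272].round().astype(int).tolist())
print('ledge tines row 155',W[155,200:310].round().astype(int).tolist())
a=np.radians(79.98);t=np.array([-np.sin(a),np.cos(a),0]);n=np.array([np.cos(a),np.sin(a),0]);o=np.array([.50973,-.1797,0])
print('panel y of tool',(e-o)@t*1e3,'x',(e-o)@n*1e3,'z',e[2])
E
```

```text
[[245.98, 219.69], [264.73, 219.72], [246.32, 255.6], [264.43, 255.64]]
225 [68, 69, 68, 68, 66, 61, 60, 74, 84, 87, 87, 86, 87, 88, 89, 89, 89, 88, 87, 87, 87, 86, 86, 83, 72, 58, 60, 67, 68, 68, 68, 68]
235 [68, 68, 67, 67, 59, 44, 51, 72, 83, 86, 86, 86, 86, 87, 88, 88, 88, 87, 87, 86, 87, 86, 85, 82, 70, 49, 44, 59, 67, 68, 68, 68]
245 [68, 67, 67, 59, 41, 28, 40, 63, 79, 85, 86, 86, 86, 86, 88, 87, 88, 87, 87, 86, 86, 86, 85, 79, 63, 40, 27, 41, 58, 66, 68, 68]
255 [68, 66, 60, 42, 25, 20, 33, 56, 75, 83, 85, 85, 86, 86, 87, 87, 87, 87, 86, 86, 86, 85, 83, 75, 55, 34, 21, 23, 41, 59, 66, 68]
265 [66, 59, 42, 25, 21, 19, 33, 56, 75, 82, 84, 84, 84, 86, 86, 86, 86, 86, 85, 85, 86, 85, 83, 75, 55, 33, 20, 18, 24, 42, 59, 66]
ledge tines row 155 [118, 120, 118, 116, 120, 134, 147, 156, 159, 160, 159, 157, 158, 160, 152, 136, 138, 152, 157, 158, 162, 167, 168, 167, 159, 140, 119, 108, 105, 105, 105, 106, 113, 134, 156, 164, 161, 159, 160, 161, 159, 157, 157, 159, 154, 149, 159, 164, 152, 128, 112, 106, 105, 105, 106, 112, 131, 154, 167, 171, 172, 171, 170, 168, 162, 151, 149, 154, 158, 159, 157, 155, 154, 155, 149, 136, 128, 128, 131, 143, 162, 177, 181, 182, 178, 174, 172, 172, 173, 173, 173, 173, 174, 171, 156, 134, 139, 155, 161, 162, 160, 156, 156, 159, 161, 161, 167, 171, 171, 172]
panel y of tool -0.5464872699536103 x 101.10726557307233 z 0.17999
```

```bash
python3 -m creep '[{"rx":0,"ry":0,"rz":0.1,"dx":-2,"dy":-0.03,"dz":0.1,"claw":0},{"rx":0,"ry":0,"rz":0.1,"dx":-4,"dy":-0.03,"dz":0.1,"claw":0},{"rx":0,"ry":0,"rz":0.1,"dx":-5.2,"dy":-0.03,"dz":0.1,"claw":0},{"rx":0,"ry":0,"rz":0.1,"dx":-6,"dy":-0.03,"dz":0.1,"claw":0},{"rx":0,"ry":0,"rz":0.1,"dx":-6,"dy":-0.03,"dz":0.1,"claw":0},{"rx":0,"ry":0,"rz":0.1,"dx":-6,"dy":-0.03,"dz":0.1,"claw":0}]'; cat >> h.py <<'E'
def stat(k=6):
    E=[];F=[]
    for _ in range(k):
        r.snapshot('top');s=r.observe();E.append(s['eef_pos']);F.append(s['contact_force'])
    e=np.mean(E,0);a=np.radians(79.98);M=np.array([[np.cos(a),np.sin(a),0],[-np.sin(a),np.cos(a),0],[0,0,1]])
    print('t',round(s['time'],2),'panel xyz mm',((e-[.50973,-.1797,0])@M.T*1e3).round(2),'F panel axes',(M@np.mean(F,0)).round(2),'torque',np.round(s['torque'],2),'tilt',np.round(s['tcp_rot'][2],4),'w',round(s['width'],3))
E
python3 -c "
from h import *
stat()"
```

```text
time: 10.0
eef_pos: [0.5175, -0.1398, 0.1793]
tcp_rot: [[0.174, 0.985, -0.002], [0.985, -0.174, 0.0], [-0.0, -0.002, -1.0]]
contact_force: [0.3, 0.4, -3.0]
width: 0.103
grip_force: 60.0
t 10.3 panel xyz mm [ 40.73  -0.68 179.28] F panel axes [ 0.28 -0.17 -3.63] torque [0.01 0.01 0.02] tilt [-5.0e-04 -1.8e-03 -1.0e+00] w 0.101
```

```bash
python3 -m creep '[{"rx":0,"ry":0,"rz":0,"dx":-0.2,"dy":-0.04,"dz":0,"claw":0},{"rx":0,"ry":0,"rz":0,"dx":-0.4,"dy":-0.04,"dz":0,"claw":0},{"rx":0,"ry":0,"rz":0,"dx":-0.5,"dy":-0.04,"dz":0,"claw":0},{"rx":0,"ry":0,"rz":0,"dx":-0.6,"dy":-0.04,"dz":0,"claw":0},{"rx":0,"ry":0,"rz":0,"dx":-0.7,"dy":-0.04,"dz":0,"claw":0},{"rx":0,"ry":0,"rz":0,"dx":-0.8,"dy":-0.04,"dz":0,"claw":0},{"rx":0,"ry":0,"rz":0,"dx":-0.8,"dy":-0.04,"dz":0,"claw":0}]'; python3 -c "
from h import *
stat()"
```

```text
time: 11.18
eef_pos: [0.5156, -0.148, 0.1793]
tcp_rot: [[0.175, 0.985, -0.002], [0.985, -0.175, -0.0], [-0.001, -0.002, -1.0]]
contact_force: [-0.1, -0.2, -3.7]
width: 0.102
grip_force: 60.0
t 11.47 panel xyz mm [ 32.32  -0.3  179.29] F panel axes [-0.21  0.2  -3.8 ] torque [-0.01  0.07  0.01] tilt [-6.0e-04 -1.9e-03 -1.0e+00] w 0.104
```

```bash
python3 -m creep '[{"rx":0,"ry":0,"rz":0,"dx":-0.1,"dy":0,"dz":0,"claw":0},{"rx":0,"ry":0,"rz":0,"dx":-0.2,"dy":0,"dz":0,"claw":0},{"rx":0,"ry":0,"rz":0,"dx":-0.3,"dy":0,"dz":0,"claw":0},{"rx":0,"ry":0,"rz":0,"dx":-0.4,"dy":0,"dz":0,"claw":0},{"rx":0,"ry":0,"rz":0,"dx":-0.5,"dy":0,"dz":0,"claw":0},{"rx":0,"ry":0,"rz":0,"dx":-0.5,"dy":0,"dz":0,"claw":0}]'; python3 -c "
from h import *
stat()"
```

```text
time: 12.22
eef_pos: [0.5151, -0.1513, 0.1794]
tcp_rot: [[0.174, 0.985, -0.001], [0.985, -0.174, 0.003], [0.003, -0.002, -1.0]]
contact_force: [1.0, 5.6, -2.2]
width: 0.104
grip_force: 60.0
t 12.53 panel xyz mm [ 28.91  -0.31 179.39] F panel axes [ 5.31  0.01 -1.74] torque [ 1.04 -0.12 -0.03] tilt [ 0.0024 -0.0017 -1.    ] w 0.105
```

Contact at about 5 N with the tool at x = 28.9 mm. With the measured offsets that fits the plate touching the panel: contact with the screw head would have come about 5 mm earlier. I'll slide down gently and watch the force to confirm.

```bash
python3 -m creep '[{"rx":0,"ry":0,"rz":0,"dx":-0.05,"dy":0,"dz":0,"claw":0},{"rx":0,"ry":0,"rz":0,"dx":-0.05,"dy":0,"dz":0.1,"claw":0},{"rx":0,"ry":0,"rz":0,"dx":0,"dy":0,"dz":0.25,"claw":0},{"rx":0,"ry":0,"rz":0,"dx":0,"dy":0,"dz":0.4,"claw":0},{"rx":0,"ry":0,"rz":0,"dx":0,"dy":0,"dz":0.55,"claw":0},{"rx":0,"ry":0,"rz":0,"dx":0,"dy":0,"dz":0.7,"claw":0},{"rx":0,"ry":0,"rz":0,"dx":0,"dy":0,"dz":0.7,"claw":0}]'; python3 -c "
from h import *
stat(4)"
```

```text
time: 13.4
eef_pos: [0.5156, -0.1513, 0.1734]
tcp_rot: [[0.174, 0.985, -0.0], [0.985, -0.174, 0.002], [0.002, -0.0, -1.0]]
contact_force: [0.6, 6.2, 0.9]
width: 0.103
grip_force: 60.0
t 13.6 panel xyz mm [ 28.98  -0.86 173.41] F panel axes [6.14 0.48 1.46] torque [ 1.05  0.03 -0.06] tilt [ 2.3e-03 -4.0e-04 -1.0e+00] w 0.101
```

```bash
python3 -m creep '[{"rx":0,"ry":0,"rz":0,"dx":0.02,"dy":-0.03,"dz":0.12,"claw":0},{"rx":0,"ry":0,"rz":0,"dx":0.04,"dy":-0.03,"dz":0.25,"claw":0},{"rx":0,"ry":0,"rz":0,"dx":0.06,"dy":-0.03,"dz":0.37,"claw":0},{"rx":0,"ry":0,"rz":0,"dx":0.08,"dy":-0.03,"dz":0.5,"claw":0},{"rx":0,"ry":0,"rz":0,"dx":0.08,"dy":-0.03,"dz":0.5,"claw":0}]'; python3 -c "
from h import *
stat(4)"
```

```text
time: 14.22
eef_pos: [0.5158, -0.1513, 0.1701]
tcp_rot: [[0.174, 0.985, 0.001], [0.985, -0.174, 0.0], [0.0, 0.001, -1.0]]
contact_force: [-1.1, 5.1, 7.3]
width: 0.101
grip_force: 60.0
t 14.43 panel xyz mm [ 29.04  -1.08 170.08] F panel axes [5.97 2.1  7.61] torque [ 0.79  0.6  -0.03] tilt [ 4.0e-04  1.1e-03 -1.0e+00] w 0.1
```

```bash
python3 -m creep '[{"rx":0,"ry":0,"rz":0,"dx":0.03,"dy":-0.06,"dz":0.1,"claw":0},{"rx":0,"ry":0,"rz":0,"dx":0.05,"dy":-0.08,"dz":0.2,"claw":0},{"rx":0,"ry":0,"rz":0,"dx":0.07,"dy":-0.09,"dz":0.3,"claw":0},{"rx":0,"ry":0,"rz":0,"dx":0.09,"dy":-0.1,"dz":0.4,"claw":0},{"rx":0,"ry":0,"rz":0,"dx":0.09,"dy":-0.1,"dz":0.5,"claw":0},{"rx":0,"ry":0,"rz":0,"dx":0.09,"dy":-0.1,"dz":0.5,"claw":0}]'; python3 -c "
from h import *
stat(4)"
```

```text
time: 15.18
eef_pos: [0.5156, -0.1512, 0.1656]
tcp_rot: [[0.174, 0.985, 0.003], [0.985, -0.174, -0.002], [-0.001, 0.003, -1.0]]
contact_force: [-1.1, 3.1, 8.0]
width: 0.105
grip_force: 60.0
t 15.38 panel xyz mm [ 29.08  -0.88 165.62] F panel axes [4.66 1.33 7.93] torque [0.43 0.46 0.01] tilt [-0.0013  0.003  -1.    ] w 0.102
```

```bash
python3 -m creep '[{"rx":0,"ry":0,"rz":0,"dx":0.02,"dy":-0.03,"dz":0.1,"claw":0},{"rx":0,"ry":0,"rz":0,"dx":0.04,"dy":-0.05,"dz":0.2,"claw":0},{"rx":0,"ry":0,"rz":0,"dx":0.05,"dy":-0.06,"dz":0.3,"claw":0},{"rx":0,"ry":0,"rz":0,"dx":0.06,"dy":-0.07,"dz":0.4,"claw":0},{"rx":0,"ry":0,"rz":0,"dx":0.06,"dy":-0.07,"dz":0.5,"claw":0},{"rx":0,"ry":0,"rz":0,"dx":0.06,"dy":-0.07,"dz":0.5,"claw":0}]'; python3 -c "
from h import *
stat(4)"
```

```text
time: 16.12
eef_pos: [0.5153, -0.1511, 0.1609]
tcp_rot: [[0.174, 0.985, 0.003], [0.985, -0.174, -0.003], [-0.003, 0.004, -1.0]]
contact_force: [-0.8, 3.1, 8.1]
width: 0.104
grip_force: 60.0
t 16.32 panel xyz mm [ 29.08  -0.57 160.93] F panel axes [3.63 1.56 8.55] torque [0.17 0.38 0.  ] tilt [-0.0025  0.0039 -1.    ] w 0.104
```

```bash
python3 -m creep '[{"rx":0,"ry":0,"rz":0,"dx":0.01,"dy":-0.02,"dz":0.1,"claw":0},{"rx":0,"ry":0,"rz":0,"dx":0.02,"dy":-0.03,"dz":0.2,"claw":0},{"rx":0,"ry":0,"rz":0,"dx":0.03,"dy":-0.04,"dz":0.3,"claw":0},{"rx":0,"ry":0,"rz":0,"dx":0.04,"dy":-0.05,"dz":0.4,"claw":0},{"rx":0,"ry":0,"rz":0,"dx":0.04,"dy":-0.05,"dz":0.4,"claw":0}]'; python3 -c "
from h import *
stat(4)"
```

```text
time: 16.95
eef_pos: [0.5151, -0.1511, 0.1571]
tcp_rot: [[0.174, 0.985, 0.004], [0.985, -0.174, -0.004], [-0.003, 0.005, -1.0]]
contact_force: [-0.0, 2.8, 7.9]
width: 0.104
grip_force: 60.0
t 17.15 panel xyz mm [ 29.08  -0.34 157.08] F panel axes [2.36 1.42 8.55] torque [ 0.03  0.39 -0.05] tilt [-0.0033  0.0045 -1.    ] w 0.104
```

```bash
python3 -m creep '[{"rx":0,"ry":0,"rz":0,"dx":0,"dy":0,"dz":0.05,"claw":0},{"rx":0,"ry":0,"rz":0,"dx":0,"dy":-0.01,"dz":0.1,"claw":0},{"rx":0,"ry":0,"rz":0,"dx":0,"dy":-0.02,"dz":0.15,"claw":0},{"rx":0,"ry":0,"rz":0,"dx":0,"dy":-0.02,"dz":0.2,"claw":0},{"rx":0,"ry":0,"rz":0,"dx":0,"dy":-0.02,"dz":0.2,"claw":0}]'; python3 -c "
from h import *
stat(4)"
```

```text
time: 17.77
eef_pos: [0.5151, -0.1511, 0.1557]
tcp_rot: [[0.174, 0.985, 0.004], [0.985, -0.174, -0.004], [-0.003, 0.005, -1.0]]
contact_force: [-2.2, 3.2, 11.2]
width: 0.103
grip_force: 60.0
t 17.98 panel xyz mm [ 29.08  -0.33 155.7 ] F panel axes [ 3.52  2.35 11.07] torque [ 0.09  0.51 -0.04] tilt [-0.0034  0.0049 -1.    ] w 0.103
```

```bash
python3 -m creep '[{"rx":0,"ry":0,"rz":0,"dx":0,"dy":0,"dz":0.04,"claw":0},{"rx":0,"ry":0,"rz":0,"dx":0.02,"dy":0,"dz":0.08,"claw":0},{"rx":0,"ry":0,"rz":0,"dx":0.03,"dy":-0.02,"dz":0.12,"claw":0},{"rx":0,"ry":0,"rz":0,"dx":0.03,"dy":-0.02,"dz":0.12,"claw":0}]'; python3 -c "
from h import *
stat(4)"
```

```text
time: 18.48
eef_pos: [0.5151, -0.1511, 0.1555]
tcp_rot: [[0.174, 0.985, 0.005], [0.985, -0.174, -0.005], [-0.004, 0.005, -1.0]]
contact_force: [-3.3, 2.2, 15.0]
width: 0.105
grip_force: 60.0
t 18.68 panel xyz mm [ 29.09  -0.36 155.45] F panel axes [ 2.72  3.29 14.57] torque [ 0.03  0.87 -0.04] tilt [-0.0041  0.0055 -1.    ] w 0.103
```

It moved only 0.25 mm for another 3.5 N, so this is the hard stop and the bracket is home. Next I unload the arm, open the fingers and look.

```bash
python3 -m creep '[{"rx":0,"ry":0,"rz":0,"dx":0.02,"dy":0.02,"dz":-0.1,"claw":0},{"rx":0,"ry":0,"rz":0,"dx":0.04,"dy":0.04,"dz":-0.2,"claw":0},{"rx":0,"ry":0,"rz":0,"dx":0.06,"dy":0.06,"dz":-0.34,"claw":0},{"rx":0,"ry":0,"rz":0,"dx":0.06,"dy":0.06,"dz":-0.34,"claw":0}]'; python3 -c "
from h import *
stat(4)"
```

```text
time: 19.18
eef_pos: [0.515, -0.1511, 0.1556]
tcp_rot: [[0.175, 0.985, 0.003], [0.985, -0.174, -0.005], [-0.004, 0.004, -1.0]]
contact_force: [1.6, -3.2, 6.4]
width: 0.1
grip_force: 60.0
t 19.38 panel xyz mm [ 29.14  -0.21 155.58] F panel axes [-3.44 -1.41  6.45] torque [-1.05 -0.12  0.01] tilt [-0.0042  0.0034 -1.    ] w 0.102
```

```bash
python3 -m creep '[{"rx":0,"ry":0,"rz":0,"dx":-0.05,"dy":-0.02,"dz":-0.1,"claw":0},{"rx":0,"ry":0,"rz":0,"dx":-0.08,"dy":-0.02,"dz":-0.17,"claw":0},{"rx":0,"ry":0,"rz":0,"dx":-0.08,"dy":-0.02,"dz":-0.17,"claw":20},{"rx":0,"ry":0,"rz":0,"dx":-0.08,"dy":-0.02,"dz":-0.17,"claw":40},{"rx":0,"ry":0,"rz":0,"dx":-0.08,"dy":-0.02,"dz":-0.17,"claw":50},{"rx":0,"ry":0,"rz":0,"dx":-0.08,"dy":-0.02,"dz":-0.17,"claw":50}]'; python3 -c "
from h import *
stat(3)"
```

```text
time: 20.12
eef_pos: [0.5123, -0.1493, 0.1547]
tcp_rot: [[0.174, 0.985, -0.003], [0.985, -0.174, 0.0], [-0.0, -0.003, -1.0]]
contact_force: [-0.3, 0.2, 0.4]
width: 0.477
grip_force: 0.0
t 20.27 panel xyz mm [ 30.26   2.5  154.99] F panel axes [ 0.05 -0.11 -0.3 ] torque [-0.05  0.08 -0.03] tilt [-4.0e-04 -2.3e-03 -1.0e+00] w 0.499
```

```bash
python3 -m creep '[{"rx":0,"ry":0,"rz":0,"dx":0,"dy":0.2,"dz":-1.5,"claw":50},{"rx":0,"ry":0,"rz":0,"dx":0,"dy":0.2,"dz":-5,"claw":50},{"rx":0,"ry":0,"rz":0,"dx":0,"dy":0.2,"dz":-9,"claw":50},{"rx":0,"ry":0,"rz":0,"dx":4,"dy":0.2,"dz":-12,"claw":100},{"rx":0,"ry":-9,"rz":0,"dx":8,"dy":0.2,"dz":-12,"claw":100},{"rx":0,"ry":-18,"rz":0,"dx":11,"dy":0.2,"dz":-12,"claw":100},{"rx":0,"ry":-25,"rz":0,"dx":13,"dy":0.2,"dz":-12,"claw":100},{"rx":0,"ry":-25,"rz":0,"dx":13,"dy":0.2,"dz":-12,"claw":100},{"rx":0,"ry":-25,"rz":0,"dx":13,"dy":0.2,"dz":-12,"claw":100}]'; python3 - <<'E'
from h import *
W=r.snapshot('wrist');S=r.snapshot('side')
a=np.hstack([cv2.resize(W,(480,360)),cv2.resize(S[180:384,150:350],(320,326))[:326].repeat(1,0) if 0 else cv2.resize(S[200:350,170:340],(320,360))])
cv2.imwrite('pics/fin.png',a[:,:,::-1])
for c in('wrist','side'):
  for q in('bracket','bracket_grip','bracket_hole','bracket_seat'):
    o=np.array([.50973,-.1797,0]);t=np.radians(79.98);M=np.array([[np.cos(t),np.sin(t),0],[-np.sin(t),np.cos(t),0],[0,0,1]])
    print(c,q,[((M@(np.array(d['location'])-o)*1e3).round(1),round(d['conf'],2)) for d in r.landmark_of(q,c)][:1])
print(r.observe()['time'],r.observe()['contact_force'])
E
```

```text
time: 21.4
eef_pos: [0.538, -0.0222, 0.2759]
tcp_rot: [[0.158, 0.985, -0.075], [0.892, -0.175, -0.416], [-0.423, -0.001, -0.906]]
contact_force: [-0.1, -1.0, 0.6]
width: 0.997
grip_force: 0.0
wrist bracket [(array([ 1.1,  0.2, 56.9]), 0.87)]
wrist bracket_grip [(array([ 27.5,   1.1, 173. ]), 0.78)]
wrist bracket_hole [(array([ 2.4, -1.5, 98.5]), 0.64)]
wrist bracket_seat [(array([  3.2,  -1.1, 123.8]), 0.78)]
side bracket []
side bracket_grip [(array([ 24.4,  -1.5, 175. ]), 0.75)]
side bracket_hole []
side bracket_seat []
21.9 [-0.54755195 -0.04276204  0.445458  ]
```

View pics/fin.png

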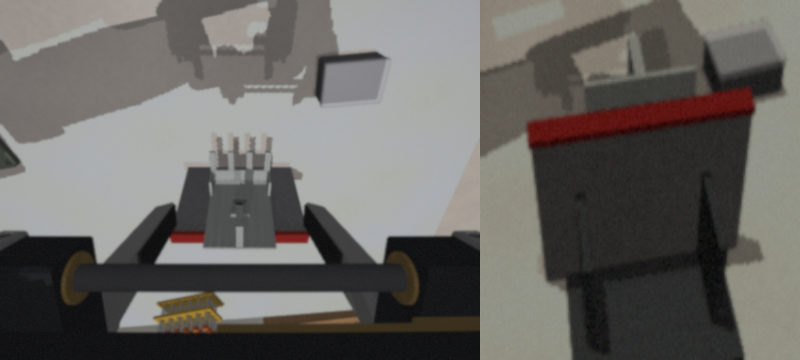

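The bracket hangs upright and flat on the panel. The screw head shows at the slot at (239,207), the underside is at about 54 mm and the seat at about 125 mm, so it is home. The arm is clear of everything.

```bash
python3 -c "
from workcell import r
print(r.finish_job())"
```

```text
the job is handed in; nothing more can be done
None
```

The bracket is hanging upright on the panel, pressed to its hard stop on the screw and released with the arm clear; I handed the job in at about 22 s, but `finish_job` gave no verdict, so the pass is not confirmed.

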